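# Butter tub into the crowded breakfast caddy

## Task

Put the lidded butter tub away in the crowded wooden breakfast caddy: gently nudge the jam jar, sugar pot and tea tin aside along the caddy, without lifting or tipping them, and set the tub down in the room you have made - not dropped - so that it stands flat on the caddy's floor in the row with the other three, all upright. Leave the mug, the pot lid and the teaspoon where they are, and let go of everything.

Things in the scene. Friction and masses are not known exactly. Their poses are not given: they have to be found in the camera images.
- caddy: Low open light-wood box fixed to the shelf, 98 x 342 mm, 34 mm high; inside 88 (x) x 332 mm (y); floor 5 mm thick. Origin: centre of its underside (z = 0); z up; yaw within 0.25 rad of 0. Jar, pot and tin stand in one row along its y, in any order; no gap is as long as the tub, but all gaps together exceed it by about 40 mm. The tub fits only with its long side along the caddy's y.
- tub_center (a point): White plastic butter tub with a cream lid, on the shelf beside the caddy, 62 mm high. Lid (top 16 mm): 68 (its x) x 112 mm (its y); body below it 64 x 108 mm. 0.2 to 0.4 kg. Point: its centre, 31 mm above its underside; z up. Grip it on the lid across its x, so that the fingers stay above the caddy's walls.
- tub: The same tub; origin at the centre of its underside.
- jar_center (a point): Round glass jam jar with a steel screw lid, 62 mm diameter, 66 mm high, about 0.25 kg, standing loose in the caddy. This point is its centre, 33 mm above its underside; z up.
- pot_center (a point): Round white ceramic sugar pot with a domed lid and a ball knob, 60 mm diameter, 62 mm high over the knob (widest up to 40 mm), about 0.25 kg, standing loose in the caddy. This point lies on its axis, 31 mm above its underside; z up.
- tin_center (a point): Square steel tea tin, 58 x 58 mm, 64 mm high, about 0.22 kg, standing loose in the caddy, its sides within about 0.1 rad of the caddy's. This point is its centre, 32 mm above its underside; z up.
- jar: The jam jar; origin at the centre of its underside.
- pot: The sugar pot; origin at the centre of its underside.
- tin: The tea tin; origin at the centre of its underside.
- mug: Bystander: white ceramic mug, 82 mm diameter, 92 mm high, with a handle. Origin: centre of its underside.
- pot_lid: Bystander: aluminium pot lid lying flat, 168 mm diameter, 40 mm high over its black knob. Origin: centre of its underside.
- teaspoon: Bystander: steel teaspoon lying on the shelf, 140 mm long. Origin: under its mid-length; x along it, bowl to +x.
Not all that is in view belongs to the job. What is shaped like the jar but pink or purple is not meant.

How it is judged (in metres and radians):
At the end, for the whole second after the job is handed in: Tub on the caddy's floor (centre 30-41 mm above the caddy's underside), inside its walls, tilt under 0.08 rad; jar, pot and tin on the caddy's floor, inside it, tilt under 0.1 rad; all four at rest (under 0.02 m/s); mug, pot lid and teaspoon within 30 mm of their starts (x of tub_center in the frame of caddy between -0.02 and 0.02 m and y of tub_center in the frame of caddy between -0.115 and 0.115 m and z of tub_center in the frame of caddy between 0.03 and 0.041 m and angle between tub_center's own z axis and vertical below 0.08 rad and linear speed of each of tub, jar, pot, tin below 0.02 m/s and x of jar_center in the frame of caddy between -0.024 and 0.024 m and y of jar_center in the frame of caddy between -0.145 and 0.145 m and z of jar_center in the frame of caddy between 0.032 and 0.044 m and angle between each of jar_center, pot_center, tin_center's own z axis and vertical below 0.1 rad and x of pot_center in the frame of caddy between -0.024 and 0.024 m and y of pot_center in the frame of caddy between -0.145 and 0.145 m and z of pot_center in the frame of caddy between 0.03 and 0.042 m and x of tin_center in the frame of caddy between -0.024 and 0.024 m and y of tin_center in the frame of caddy between -0.145 and 0.145 m and z of tin_center in the frame of caddy between 0.031 and 0.043 m and distance of each of mug, pot_lid, teaspoon from where it was at the start of the episode below 0.03 m); the robot touches nothing.
It fails at once if the jar, the pot or the tin is tipped more than 25 degrees or lifted more than 25 mm off the caddy's floor (angle between any of jar_center, pot_center, tin_center's own z axis and vertical above 0.44 rad or z of jar_center in the frame of caddy above 0.063 m or z of pot_center in the frame of caddy above 0.061 m or z of tin_center in the frame of caddy above 0.062 m).
It fails at once if the jar, the pot or the tin is pushed roughly: more than 25 N from the fingers or from the tub (contact force between any of the fingers, tub and jar above 25 N or contact force between any of the fingers, tub and pot above 25 N or contact force between any of the fingers, tub and tin above 25 N).
It fails at once if the tub is dropped: it moves faster than 0.6 m/s (a fall of about 18 mm) with no finger touching it (contact force between the fingers and tub below 0.05 N and linear speed of tub above 0.6 m/s).
It fails at once if the mug, the pot lid or the teaspoon is moved more than 30 mm (distance of any of mug, pot_lid, teaspoon from where it was at the start of the episode above 0.03 m).
It also fails if it takes over 51 s, if anything falls off the work surface, if the arm or the gripper's body presses on something with over 40 N, if the wrist force passes 120 N, or if a joint passes its speed limit or range.

## Robot

A 6-joint arm with a two-finger parallel gripper is mounted at the origin on the work surface. World frame = base frame: x ahead of the robot, y to its left, z up, the work surface at z = 0. Lengths are in mm, angles in rad, forces in N, time in s.
With the tool pointing down it reaches from about 400 to 925 mm from the base axis. Payload 12.5 kg.
Tool frame: the origin (TCP) lies midway between the tips of the shut fingers; the grasp point (between the pads) lies 19 mm behind it (env.tcp_to_grasp is the distance from the TCP to the grasp point, in mm); z points along the fingers, y is the line along which they close (so a half turn about z gives the same grasp; the last joint's range is limited). The gripper opens to 95 mm and grips with 3 to 60 N. Pads are 20 mm wide; open, the fingers measure 119 mm over their backs; the gripper's body (75 mm by 180 mm) begins 59 mm behind the grasp point.
Start: joints at [-1.352, 0.491, 1.559, -0, 1.092, -0.106], TCP at [199.473, -592.335, 182.861] pointing down, gripper open.
Joint ranges: [-3.1, 3.1], [-0.84, 2.19], [0.05, 2.79], [-1.13, 4.28], [0.06, 2.93], [-2.69, 2.69]. Speed limits (rad/s): [2.22, 2.22, 2.79, 3.14, 3.14, 3.14].

## Interface

Orientations are given as [roll, pitch, yaw] about the fixed x, y, z axes, in that order (R = Rz(yaw) Ry(pitch) Rx(roll)).
In Python, from cell import env gives the robot as it stands. The module is installed in compiled form; this text tells all that it offers.
- The arm moves only by the tool step_arm, never from a script. Its argument "plan" is a list that holds one entry, the list of rows, each a list of 5 numbers: the shift along the tool's x, y, z in mm, then the turn about the tool's z in degrees, then the opening, from -1 (shut) to 1 (fully open). A call has 1 to 8 rows; each row is the pose to reach, as a shift and turn from the pose commanded when the call began, along the tool's axes at that moment; what a row does not reach only later rows make up. A row lasts 1/12 s, in which the tool goes at most 41.7 mm and 7.16 degrees, less where a joint would pass 70% of its speed; a pose out of reach is approached as far as the arm can. A call with a gripper value outside its range is refused whole. The fingers move at their own pace and stop on an object; the grip force is fixed at half the most. Time passes only in rows, so rows that repeat a pose let the fingers close. It gives the time, the measured TCP pose, the force, the opening and the grip force at its end, in the units of the state.
- env.state(): the state, without advancing time (a new reading comes with each control period).
- env.read_camera(name): name is "scene" or "top" or "wrist"; returns the picture (420x560x3 uint8, blue, green, red); there is no depth.
- env.get_calibration(name): a dict with "K" (3x3 intrinsics, pixels), "extrinsics" (4x4, takes a point from world to camera coordinates). Camera axes: x right, y up, looking along -z (the intrinsics and any distortion apply to the point x, -y, -z); pixel columns grow to the right and rows downward; lengths in mm; the calibration is good to about 2 mm. The wrist camera is an equidistant fisheye: a pixel r from the principal point sees the ray r / f radians off the axis. A picture is of the moment at which its call begins: read the wrist's pose just before it. get_calibration takes no time and is no camera call; for the wrist camera it gives the pose at the moment of the call.
- env.job_done(): hands the job in; it is judged then, once.
The state is a dict: "t": time; "joints": joint angles; "qvel": joint speeds; "tau": joint torques, N m; "eef_pos": TCP position; "tcp_rot": TCP orientation; "ft_force": force on the tool from outside, world axes, zero at the start; "moment": the same for the moment, N m; "opening": opening from 0.0 (shut) to 1.0 (fully open); "grip_force": force on a finger pad.
Only numpy, scipy, OpenCV 4.12 (cv2) and the standard library are available. Lean on these libraries where they do the work, as an engineer would, in place of code of your own. Each camera call takes 0.05 s, during which the arm holds its last target. There are 200 camera calls.

## Working session

There is one attempt and no reset: what is moved stays moved. The work goes in short steps, Python scripts to look and compute and a tool call to move; the robot and the scene stay as the last step left them, time stands still between calls to the robot, and variables do not carry over. Pictures are saved under pics/ and viewed, at most 10 in all, crops included, and the job is handed in when it is done.

Besides the shell and the picture viewer there is one more tool, called after "Request:" by a JSON object that holds its "fn" and its "kwargs", one argument or row to a line. step_arm: Moves the arm, as the interface text tells. Its arguments: {"type":"object","properties":{"plan":{"type":"array"}},"required":["plan"]}

```bash
mkdir -p pics; cat > h.py <<'E'
import numpy as np,cv2
from cell import env
def ray(cal,u,v,fish=False):
    K=np.array(cal["K"]);E=np.array(cal["extrinsics"])
    if fish:
        a=(u-K[0,2])/K[0,0];b=(v-K[1,2])/K[1,1];r=np.hypot(a,b)+1e-12
        d=np.array([np.sin(r)*a/r,-np.sin(r)*b/r,-np.cos(r)])
    else: d=np.array([(u-K[0,2])/K[0,0],-(v-K[1,2])/K[1,1],-1.])
    R=E[:3,:3];return -R.T@E[:3,3],R.T@d
def pt(cal,u,v,z,fish=False):
    o,d=ray(cal,u,v,fish);return o+d*(z-o[2])/d[2]
E
python3 - <<'E'
from h import *
print(env.state())
for n in("top","scene"):
    im=env.read_camera(n);cv2.imwrite(f"pics/{n}.png",im);c=env.get_calibration(n);print(n,c)
E
```

```text
{'t': 0.0, 'joints': array([-1.35160859e+00,  4.91539525e-01,  1.55943750e+00,  5.09516020e-05,
        1.09170175e+00, -1.05588838e-01]), 'qvel': array([ 4.74787123e-04, -9.10117083e-04,  3.83073620e-04,  5.58813714e-04,
       -6.95263695e-05,  5.29330661e-04]), 'tau': array([ 9.46956206e-04, -6.12639141e+01, -2.58182949e+01,  6.94249989e-02,
        4.82248224e-02, -7.15607302e-05]), 'eef_pos': array([ 199.41745176, -592.04559307,  182.27833227]), 'tcp_rot': array([-3.14051735e+00, -1.59406286e-04,  3.24752975e-01]), 'ft_force': array([-0.48305562, -0.05839777, -0.10459841]), 'moment': array([ 0.01767171,  0.03264933, -0.09014159]), 'grip_force': 0.0, 'opening': 1.0009272664892308}
top {'K': array([[438.23607464,   0.        , 280.67303309],
       [  0.        , 438.23607464, 213.73777201],
       [  0.        ,   0.        ,   1.        ]]), 'extrinsics': array([[-1.65512178e-02, -9.99804611e-01, -1.08072443e-02,
         3.69011978e+01],
       [ 9.81573642e-01, -1.83054121e-02,  1.90205408e-01,
        -5.94776462e+02],
       [-1.90366075e-01, -7.45997501e-03,  9.81684830e-01,
        -8.47098065e+02],
       [ 0.00000000e+00,  0.00000000e+00,  0.00000000e+00,
         1.00000000e+00]])}
scene {'K': array([[464.68657623,   0.        , 278.90708409],
       [  0.        , 464.68657623, 205.31892671],
       [  0.        ,   0.        ,   1.        ]]), 'extrinsics': array([[ 1.53475562e-01,  9.88009787e-01, -1.67902524e-02,
        -1.11208550e+02],
       [-6.19925905e-01,  1.09502156e-01,  7.76982078e-01,
         3.22348082e+02],
       [ 7.69504467e-01, -1.08839048e-01,  6.29298767e-01,
        -1.53690230e+03],
       [ 0.00000000e+00,  0.00000000e+00,  0.00000000e+00,
         1.00000000e+00]])}
```

View pics/top.png

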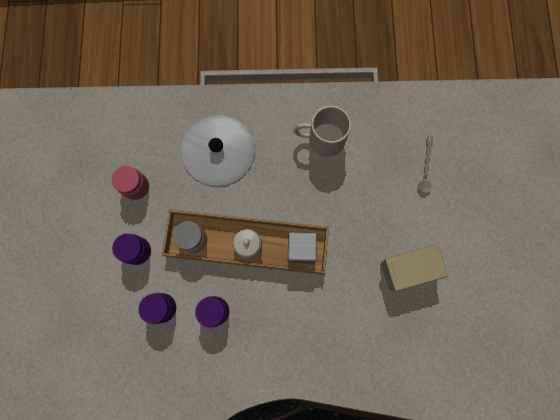

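View pics/scene.png

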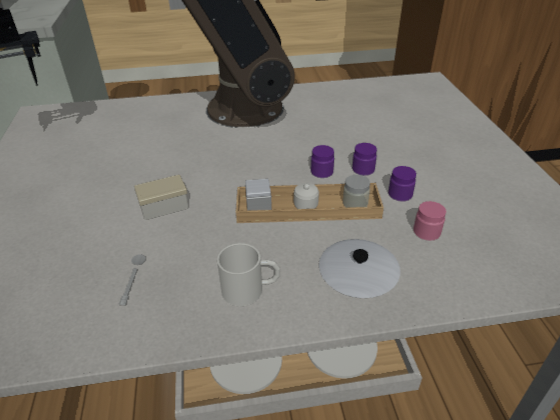

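The top view shows the caddy with its rim corners near (168,212), (328,227), (325,272) and (164,258). The jar is at (188,236), the pot at (247,243), the tin at (302,248) and the tub at (416,268). The mug, pot lid and spoon are above them at larger x, and the purple and pink jars are decoys to the left.

```bash
python3 - <<'E'
from h import *
im=cv2.imread("pics/top.png");c=env.get_calibration("top")
hsv=cv2.cvtColor(im,cv2.COLOR_BGR2HSV)
print([hsv[v,u].tolist() for u,v in((416,262),(416,281),(460,300),(230,262),(190,236),(302,245),(275,249),(247,252))])
def P(u,v,z):return pt(c,u,v,z)[:2].round(1)
m=((hsv[...,1]>55)&(hsv[...,2]>90)).astype(np.uint8);m[:,:370]=0;m[:200]=0;m[:,470:]=0;m[320:]=0
r=cv2.minAreaRect(np.argwhere(m)[:,::-1].astype(np.float32));b=cv2.boxPoints(r)
w=np.array([P(*q,62) for q in b]);print("tub",r,w.tolist(),w.mean(0),[np.linalg.norm(w[i]-w[i-1]) for i in range(4)])
m=((hsv[...,1]>90)).astype(np.uint8);m[:,:160]=0;m[:205]=0;m[:,335:]=0;m[280:]=0
n,l,s,_=cv2.connectedComponentsWithStats(m);k=1+s[1:,4].argmax()
m=(l==k);r=cv2.minAreaRect(np.argwhere(m)[:,::-1].astype(np.float32));b=cv2.boxPoints(r)
w=np.array([P(*q,34) for q in b]);print("caddy",r,w.tolist(),w.mean(0),[np.linalg.norm(w[i]-w[i-1]) for i in range(4)])
for n,(u,v),z in(("jar",(188,236),71),("pot",(247,243),55),("tin",(302,247),69)):print(n,P(u,v,z))
cr=[cv2.resize(im[205:280,155:345],None,fx=4,fy=4,interpolation=cv2.INTER_CUBIC),cv2.resize(im[230:305,360:550],None,fx=4,fy=4,interpolation=cv2.INTER_CUBIC)]
cv2.imwrite("pics/crop.png",np.vstack(cr)[:600])
E
```

```text
[[21, 76, 135], [22, 77, 136], [19, 27, 131], [16, 135, 102], [23, 10, 105], [90, 2, 145], [16, 135, 128], [21, 23, 142]]
tub ((416.2664489746094, 267.25933837890625), (34.25841522216797, 55.83051681518555), 74.47589111328125) [[499.5, -181.1], [527.7, -291.3], [461.5, -303.8], [434.0, -195.2]] [ 480.675 -242.85 ] [np.float64(67.00044775969783), np.float64(113.75095603993843), np.float64(67.36980035594588), np.float64(112.0277197839892)]
caddy ((245.26220703125, 241.1402587890625), (163.32823181152344, 47.485557556152344), 6.34019136428833) [[515.3, 276.6], [615.7, 269.0], [570.5, -74.7], [472.2, -60.2]] [543.425 102.675] [np.float64(339.5465358386093), np.float64(100.68723851610997), np.float64(346.6593861414977), np.float64(99.36367545536952)]
jar [550.4 214. ]
pot [536.1  96.3]
tin [524.3 -15.3]
```

View pics/crop.png

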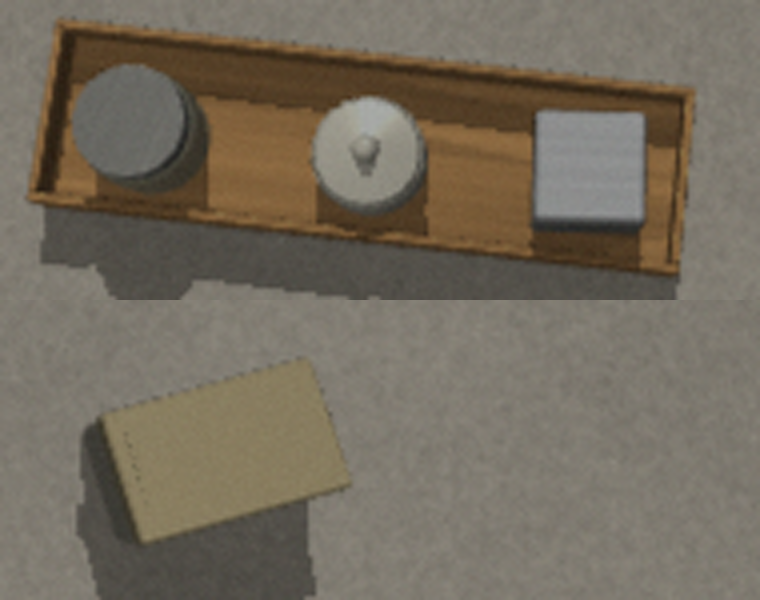

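The crop confirms that the widest gap lies between the jar and the pot. I'll push the jar to the +y end and the pot towards the tin, then set the tub between them. First I hover above that gap.

Request:
{"fn": "step_arm", "kwargs": {
  "plan": [
    [[567,-596,0,-64,-0.45],[567,-596,0,-64,-0.45],[567,-596,0,-64,-0.45],[567,-596,0,-64,-0.45],[567,-596,0,-64,-0.45],[567,-596,0,-64,-0.45],[567,-596,0,-64,-0.45],[567,-596,0,-64,-0.45]]
  ]
}}

```text
t: 0.77
eef_pos: [340.4, -288.2, 182.8]
tcp_rot: [-3.141, -0.0, 1.331]
ft_force: [1.1, 1.0, 0.5]
opening: 0.493
grip_force: 0.0
```

```bash
cat >> h.py <<'E'
def goto(x,y,z,yawdeg):
    s=env.state();p=s["eef_pos"];a=s["tcp_rot"][2]
    d=np.array([x,y,z])-p
    print("t",round(s["t"],2),"pos",p.round(1),"yaw",round(np.degrees(a),2),"F",s["ft_force"].round(1),"op",round(s["opening"],2),
    "\nMOVE",round(np.cos(a)*d[0]+np.sin(a)*d[1],1),round(np.sin(a)*d[0]-np.cos(a)*d[1],1),round(-d[2],1),"turn",round(-(yawdeg-np.degrees(a)),1))
E
python3 -c "
from h import *
goto(547,153.7,180,82.6)"
```

```text
t 0.77 pos [ 340.4 -288.2  182.8] yaw 76.23 F [1.1 1.  0.5] op 0.49 
MOVE 478.4 95.6 2.8 turn -6.4
```

Request:
{"fn": "step_arm", "kwargs": {
  "plan": [
    [[478,96,3,-6.4,-0.45],[478,96,3,-6.4,-0.45],[478,96,3,-6.4,-0.45],[478,96,3,-6.4,-0.45],[478,96,3,-6.4,-0.45],[478,96,3,-6.4,-0.45],[478,96,3,-6.4,-0.45],[478,96,3,-6.4,-0.45]]
  ]
}}

```text
t: 1.43
eef_pos: [483.7, 13.0, 180.7]
tcp_rot: [-3.141, 0.0, 1.437]
ft_force: [0.9, -0.6, 0.3]
opening: 0.275
grip_force: 0.0
```

```bash
python3 -c "
from h import *
goto(547,153.7,150,82.6)"
```

```text
t 1.43 pos [483.7  13.  180.7] yaw 82.31 F [ 0.9 -0.6  0.3] op 0.28 
MOVE 147.9 43.9 30.7 turn -0.3
```

Request:
{"fn": "step_arm", "kwargs": {
  "plan": [
    [[148,44,30,0,-0.45],[148,44,30,0,-0.45],[148,44,30,0,-0.45],[148,44,30,0,-0.45],[148,44,30,0,-0.45],[148,44,30,0,-0.45],[148,44,30,0,-0.45]]
  ]
}}

```text
t: 2.02
eef_pos: [546.3, 151.3, 150.5]
tcp_rot: [-3.141, 0.0, 1.437]
ft_force: [0.3, 0.2, -0.4]
opening: 0.278
grip_force: 0.0
```

```bash
python3 - <<'E'
from h import *
goto(547,153.7,25,82.6)
c=env.get_calibration("wrist");im=env.read_camera("wrist");cv2.imwrite("pics/w1.png",im)
print(c["K"][0,0],-np.array(c["extrinsics"])[:3,:3].T@np.array(c["extrinsics"])[:3,3])
import pickle;pickle.dump(c,open("w1.pkl","wb"))
c=env.get_calibration("top");top=[(170,210.5),(328.2,227.5),(324.7,273),(162,255)]
w=np.array([pt(c,*q,34)[:2] for q in top]);print(w,w.mean(0))
y=(w[0]+w[3]-w[1]-w[2]);print(np.degrees(np.arctan2(-y[0],y[1])))
E
```

```text
t 2.02 pos [546.3 151.3 150.5] yaw 82.33 F [ 0.3  0.2 -0.4] op 0.28 
MOVE 2.4 0.3 125.5 turn -0.3
325.19226210127806 [557.80764701 235.99697911 352.46343527]
[[611.25188469 261.84616645]
 [568.51674964 -72.81692674]
 [473.73088538 -62.08242845]
 [516.804164   275.58531078]] [542.57592093 100.63303051]
-7.273239483350851
```

View pics/w1.png

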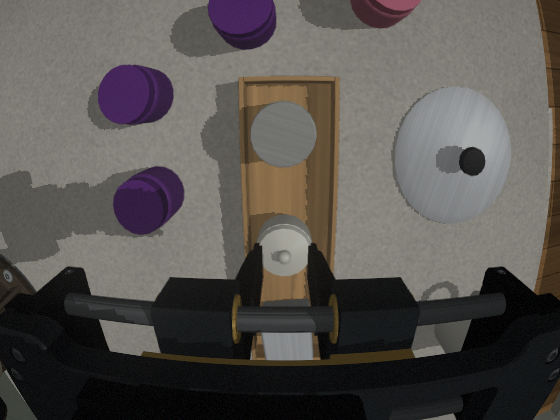

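The wrist view shows the caddy's far (+y) end with corners at (239,78) and (338,78). The jar lid is at (283,133), and the pot knob at (284,257) sits between the fingertips. I'll cross-check these against the top view.

```bash
python3 - <<'E'
from h import *
import pickle;c=pickle.load(open("w1.pkl","rb"))
th=np.radians(-7.3);ey=np.array([-np.sin(th),np.cos(th)]);ex=np.array([np.cos(th),np.sin(th)])
a=pt(c,239,77,34,1)[:2];b=pt(c,338.5,77,34,1)[:2];C=(a+b)/2-171*ey;print(a,b,"C",C,np.degrees(np.arctan2(b[1]-a[1],b[0]-a[0])))
C=(C+[542.6,100.6])/2;print(C)
t=env.get_calibration("top")
for n,p in(("jar",pt(c,283,133,71,1)),("pot",pt(c,284,257,67,1)),("jarT",pt(t,188,235.5,71)),("potT",pt(t,246.3,242,67)),("tinT",pt(t,302.5,246.5,69))):
    print(n,p[:2].round(1),((p[:2]-C)@ex).round(1),((p[:2]-C)@ey).round(1))
g=C+50*ey-4*ex;goto(*g,25,82.7)
E
```

```text
[518.47870304 275.50909751] [613.65197253 262.91440675] C [544.33728971  99.59780245] -7.538397095170792
[543.46864486 100.09890122]
jar [553.5 217. ] -4.9 117.2
pot [538.4  99.4] -5.0 -1.3
jarT [551.5 214. ] -6.6 114.0
potT [536.7  96.7] -6.3 -4.3
tinT [525.3 -16.3] -3.2 -117.8
t 2.07 pos [546.4 150.8 150.8] yaw 82.28 F [ 0.7 -0.6  1.1] op 0.28 
MOVE -0.7 -0.5 125.8 turn -0.4
```

Request:
{"fn": "step_arm", "kwargs": {
  "plan": [
    [[4,-0.5,60,-0.4,-0.45],[4,-0.5,90,-0.4,-0.45],[4,-0.5,110,-0.4,-0.45],[4,-0.5,125,-0.4,-0.45],[4,-0.5,125,-0.4,-0.45],[7,-0.5,125,-0.4,-0.45],[11,-0.5,125,-0.4,-0.45],[15,-0.5,125,-0.4,-0.45]]
  ]
}}

```text
t: 2.73
eef_pos: [549.3, 166.7, 27.5]
tcp_rot: [3.139, -0.001, 1.443]
ft_force: [0.4, -0.2, -0.3]
opening: 0.275
grip_force: 0.0
```

Request:
{"fn": "step_arm", "kwargs": {
  "plan": [
    [[4,0,0,0,-0.45],[8,0,0,0,-0.45],[12,0,0,0,-0.45],[15,0,0,0,-0.45],[18,0,0,0,-0.45],[20,0,0,0,-0.45],[20,0,0,0,-0.45]]
  ]
}}

```text
t: 3.32
eef_pos: [551.0, 186.7, 25.8]
tcp_rot: [3.141, -0.0, 1.444]
ft_force: [0.2, -0.0, 1.0]
opening: 0.275
grip_force: 0.4
```

```bash
cat >> h.py <<'E'
th=np.radians(-7.35);ey=np.array([-np.sin(th),np.cos(th)]);ex=np.array([np.cos(th),np.sin(th)]);C=np.array([543.5,100.1])
def cad(p):p=np.asarray(p)[:2]-C;return (p@ex).round(1),(p@ey).round(1)
E
python3 - <<'E'
from h import *
p=env.state()["eef_pos"];print(cad(p));goto(*(C+93*ey-4*ex),25,82.65)
cv2.imwrite("pics/t2.png",env.read_camera("top"))
im=cv2.imread("pics/t2.png");cv2.imwrite("pics/t2c.png",cv2.resize(im[190:290,150:350],None,fx=4,fy=4))
E
```

```text
(np.float64(-3.7), np.float64(86.9))
t 3.32 pos [551.  186.7  25.8] yaw 82.72 F [ 0.2 -0.   1. ] op 0.27 
MOVE 6.1 -0.3 0.8 turn 0.1
```

View pics/t2c.png

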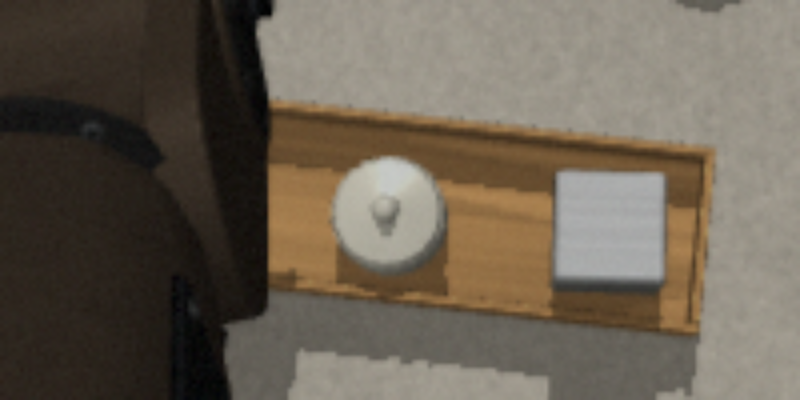

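The pot and tin have not moved, but the arm hides the jar. I'll push the jar a little further, then push the pot the other way.

Request:
{"fn": "step_arm", "kwargs": {
  "plan": [
    [[3,0,0,0,-0.45],[6,0,0,0,-0.45],[6,0,0,0,-0.45],[-10,0,0,0,-0.45],[-25,0,0,0,-0.45],[-40,0,0,0,-0.45],[-45,0,0,0,-0.45],[-49,0,0,0,-0.45]]
  ]
}}

```text
t: 4.03
eef_pos: [544.7, 137.4, 25.8]
tcp_rot: [3.141, -0.0, 1.442]
ft_force: [0.1, 0.7, -0.3]
opening: 0.275
grip_force: 0.0
```

Request:
{"fn": "step_arm", "kwargs": {
  "plan": [
    [[-4,0,0,0,-0.45],[-8,0,0,0,-0.45],[-12,0,0,0,-0.45],[-16,0,0,0,-0.45],[-20,0,0,0,-0.45],[-24,0,0,0,-0.45],[-28,0,0,0,-0.45],[-32,0,0,0,-0.45]]
  ]
}}

```text
t: 4.7
eef_pos: [540.5, 105.7, 25.7]
tcp_rot: [3.142, 0.0, 1.443]
ft_force: [0.6, -0.2, -0.2]
opening: 0.276
grip_force: 0.0
```

```bash
python3 - <<'E'
from h import *
p=env.state()["eef_pos"];print(cad(p));goto(*(C-26*ey-4*ex),25,82.65)
E
```

```text
(np.float64(-3.7), np.float64(5.1))
t 4.7 pos [540.5 105.7  25.7] yaw 82.71 F [ 0.6 -0.2 -0.2] op 0.28 
MOVE -31.1 -0.4 0.7 turn 0.1
```

Request:
{"fn": "step_arm", "kwargs": {
  "plan": [
    [[-4,0,0,0,-0.45],[-8,0,0,0,-0.45],[-12,0,0,0,-0.45],[-16,0,0,0,-0.45],[-20,0,0,0,-0.45],[-24,0,0,0,-0.45],[-28,0,0,0,-0.45],[-31,0,0,0,-0.45]]
  ]
}}

```text
t: 5.37
eef_pos: [536.6, 74.8, 25.8]
tcp_rot: [-3.142, 0.0, 1.443]
ft_force: [0.1, 0.1, 0.1]
opening: 0.277
grip_force: 0.0
```

Request:
{"fn": "step_arm", "kwargs": {
  "plan": [
    [[0,0,0,0,-0.45],[4,0,0,0,-0.45],[6,0,-30,0,-0.45],[6,0,-70,0,-0.45],[6,0,-110,0,-0.45],[6,0,-150,0,0],[6,0,-150,0,1]]
  ]
}}

```text
t: 5.95
eef_pos: [540.2, 81.9, 182.9]
tcp_rot: [3.131, -0.002, 1.444]
ft_force: [1.0, -0.4, 0.7]
opening: 0.361
grip_force: 0.0
```

```bash
python3 - <<'E'
from h import *
p=env.state()["eef_pos"];print(cad(p));goto(480.7,-242.9,150,104.2)
E
```

```text
(np.float64(-0.9), np.float64(-18.4))
t 5.95 pos [540.2  81.9 182.9] yaw 82.73 F [ 1.  -0.4  0.7] op 0.36 
MOVE -329.7 -18.0 32.9 turn -21.5
```

Request:
{"fn": "step_arm", "kwargs": {
  "plan": [
    [[-330,-16,15,-21.5,1],[-330,-16,15,-21.5,1],[-330,-16,15,-21.5,1],[-330,-16,15,-21.5,1],[-330,-16,15,-21.5,1],[-330,-16,15,-21.5,1],[-330,-16,15,-21.5,1],[-330,-16,15,-21.5,1]]
  ]
}}

```text
t: 6.62
eef_pos: [480.9, -235.9, 161.1]
tcp_rot: [3.141, 0.0, 1.819]
ft_force: [1.2, 0.0, -0.1]
opening: 0.919
grip_force: 0.0
```

Request:
{"fn": "step_arm", "kwargs": {
  "plan": [
    [[0,0,0,0,1],[0,0,0,0,1]]
  ]
}}

```text
t: 6.78
eef_pos: [480.9, -235.7, 160.7]
tcp_rot: [-3.141, -0.0, 1.815]
ft_force: [0.4, 0.7, 0.5]
opening: 0.992
grip_force: 0.0
```

```bash
python3 - <<'E'
from h import *
goto(480.7,-242.9,36,104.2)
c=env.get_calibration("wrist");im=env.read_camera("wrist");cv2.imwrite("pics/w2.png",im)
top=env.read_camera("top");ct=env.get_calibration("top")
a=cv2.resize(top[190:320,150:470],None,fx=2,fy=2);cv2.imwrite("pics/t3.png",np.vstack([a[:,:560],im])[:600] if 0 else cv2.resize(top[190:320,150:470],None,fx=2.5,fy=2.5))
cv2.imwrite("pics/top3.png",top)
import pickle;pickle.dump(c,open("w2.pkl","wb"))
E
```

```text
t 6.78 pos [ 480.9 -235.7  160.7] yaw 104.01 F [0.4 0.7 0.5] op 0.99 
MOVE -6.9 -2.0 124.7 turn -0.2
```

View pics/w2.png

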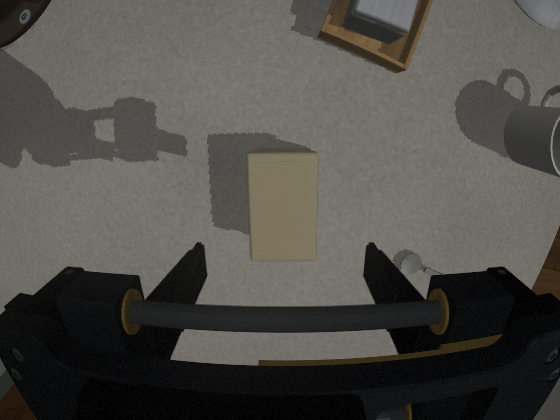

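View pics/t3.png

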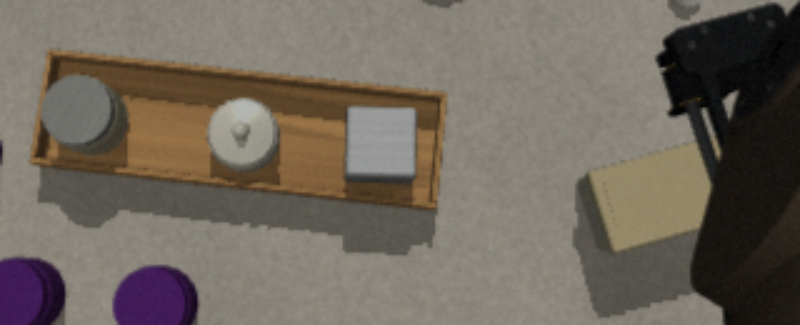

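The jar moved to (181,234) as planned, but the pot at (246,242) looks unmoved even though the fingers passed through that spot. I'll check against the scene camera before going on.

```bash
python3 - <<'E'
from h import *
s=env.read_camera("scene");a=cv2.imread("pics/scene.png");t=env.read_camera("top");cv2.imwrite("pics/scene3.png",s)
A=cv2.imread("pics/top.png")
print("diff scene pot/jar/tin",[int(np.abs(s[v-15:v+15,u-15:u+15].astype(int)-a[v-15:v+15,u-15:u+15]).mean()) for u,v in((306,195),(357,192),(258,195),(285,195))])
print("diff top",[int(np.abs(t[v-12:v+12,u-12:u+12].astype(int)-A[v-12:v+12,u-12:u+12]).mean()) for u,v in((247,243),(188,236),(302,247),(275,247))])
v=np.hstack([a[160:240,220:400],s[160:240,220:400]]);cr=np.vstack([cv2.resize(v,None,fx=2.2,fy=2.2),cv2.resize(np.hstack([A[200:285,150:330],t[200:285,150:330]]),None,fx=2.2,fy=2.2)])
cv2.imwrite("pics/cmp.png",cr)
E
```

```text
diff scene pot/jar/tin [3, 13, 3, 3]
diff top [11, 19, 11, 8]
```

View pics/cmp.png

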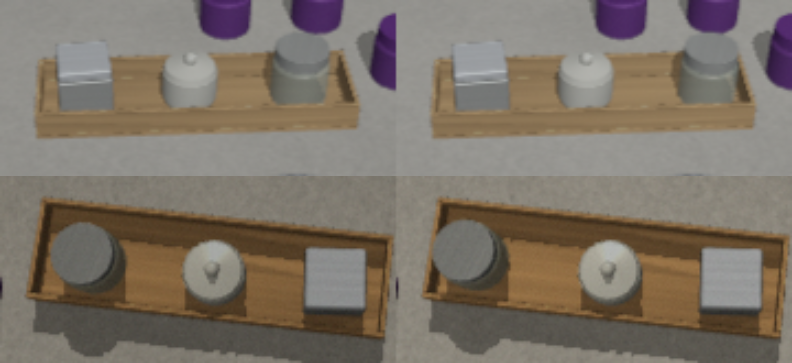

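The pot and tin have not moved at all, and only the jar was shifted. The cause is unclear, so I'll repeat the pot push and watch it with the scene camera midway.

```bash
python3 - <<'E'
from h import *
goto(*(C+52*ey-4*ex),160,82.65)
t=env.get_calibration("top")
for n,p in(("jar",pt(t,181.2,234,71)),("pot",pt(t,246.4,242,67)),("tin",pt(t,302.4,247,69))):print(n,cad(p))
E
```

```text
t 6.98 pos [ 481.7 -233.   161.3] yaw 104.3 F [-0.4  0.1 -0.5] op 1.0 
MOVE 357.3 157.6 1.3 turn 21.7
jar (np.float64(-5.2), np.float64(128.1))
pot (np.float64(-6.3), np.float64(-4.5))
tin (np.float64(-4.2), np.float64(-117.7))
```

Request:
{"fn": "step_arm", "kwargs": {
  "plan": [
    [[357,157,2,21.7,-0.45],[357,157,2,21.7,-0.45],[357,157,2,21.7,-0.45],[357,157,2,21.7,-0.45],[357,157,2,21.7,-0.45],[357,157,2,21.7,-0.45],[357,157,2,21.7,-0.45],[357,157,2,21.7,-0.45]]
  ]
}}

```text
t: 7.65
eef_pos: [534.4, 86.9, 159.9]
tcp_rot: [3.141, -0.0, 1.442]
ft_force: [1.4, -0.5, -0.5]
opening: 0.498
grip_force: 0.0
```

```bash
python3 - <<'E'
from h import *
goto(*(C+55*ey-4*ex),25,82.65)
E
```

```text
t 7.65 pos [534.4  86.9 159.9] yaw 82.63 F [ 1.4 -0.5 -0.5] op 0.5 
MOVE 69.3 3.4 134.9 turn -0.0
```

Request:
{"fn": "step_arm", "kwargs": {
  "plan": [
    [[40,3,0,0,-0.45],[60,3,0,0,-0.45],[60,3,0,0,-0.45],[60,3,40,0,-0.45],[60,3,80,0,-0.45],[60,3,115,0,-0.45],[60,3,130,0,-0.45],[60,3,135,0,-0.45]]
  ]
}}

```text
t: 8.32
eef_pos: [543.7, 142.7, 21.9]
tcp_rot: [-3.137, 0.001, 1.441]
ft_force: [-0.2, 0.7, 0.9]
opening: 0.276
grip_force: 0.0
```

```bash
python3 - <<'E'
from h import *
p=env.state()["eef_pos"];print(cad(p));goto(*(C+10*ey-4*ex),25,82.65)
E
```

```text
(np.float64(-5.3), np.float64(42.3))
t 8.32 pos [543.7 142.7  21.9] yaw 82.58 F [-0.2  0.7  0.9] op 0.28 
MOVE -32.3 1.3 -3.1 turn -0.1
```

Request:
{"fn": "step_arm", "kwargs": {
  "plan": [
    [[-4,1,-3,0,-0.45],[-8,1,-3,0,-0.45],[-12,1,-3,0,-0.45],[-16,1,-3,0,-0.45],[-20,1,-3,0,-0.45],[-24,1,-3,0,-0.45],[-28,1,-3,0,-0.45],[-32,1,-3,0,-0.45]]
  ]
}}

```text
t: 8.98
eef_pos: [542.4, 110.0, 27.8]
tcp_rot: [3.141, 0.0, 1.44]
ft_force: [0.0, -0.4, -0.2]
opening: 0.276
grip_force: 0.0
```

```bash
python3 - <<'E'
from h import *
p=env.state()["eef_pos"];print(cad(p));goto(*(C-26*ey-4*ex),25,82.65)
w=env.read_camera("wrist");s=env.read_camera("scene")
cv2.imwrite("pics/mid.png",np.hstack([cv2.resize(s[130:270,200:420],(440,280)),cv2.resize(w,(360,270))[:280] if 0 else cv2.resize(w,(360,280))]))
E
```

```text
(np.float64(-2.3), np.float64(9.7))
t 8.98 pos [542.4 110.   27.8] yaw 82.5 F [ 0.  -0.4 -0.2] op 0.28 
MOVE -35.7 -1.6 2.8 turn -0.2
```

View pics/mid.png

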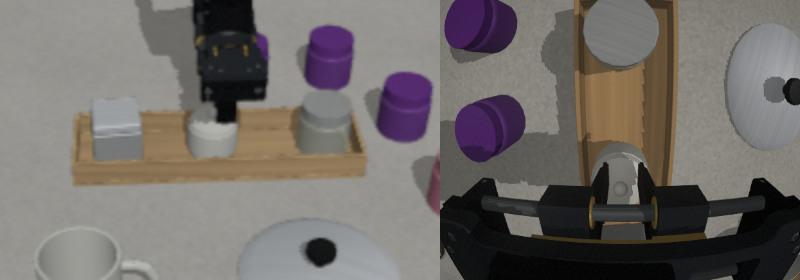

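The scene crop shows the finger ending at the top of the pot, and the wrist view shows the knob between the fingers. So either the tips are higher than reported or they pass through the pot. I'll project the reported tip into the images to find out.

```bash
python3 - <<'E'
from h import *
c=env.get_calibration("scene");K=c["K"];E=c["extrinsics"]
def pr(p):
    q=E@np.r_[p,1];return (K[0,0]*q[0]/-q[2]+K[0,2]).round(1),(K[1,2]+K[1,1]*q[1]/q[2]).round(1)
for z in(27,50,70):
    print(z,[ (round(2*(u-200)),round(2*(v-130))) for u,v in [pr([542+s*19,110-s*2.4,z]) for s in(-1,0,1)]])
print("pot top z67, rim z45 near", [(round(2*(u-200)),round(2*(v-130))) for u,v in map(pr,([536.7,96.7,67],[566,93,45],[566,93,5]))])
s=env.read_camera("scene");cv2.imwrite("pics/z.png",cv2.resize(s[150:220,270:350],(800,700))[:600])
E
```

```text
27 [(223, 125), (225, 134), (226, 144)]
50 [(224, 110), (225, 119), (227, 129)]
70 [(224, 96), (226, 106), (227, 115)]
pot top z67, rim z45 near [(214, 106), (215, 136), (214, 163)]
```

View pics/z.png

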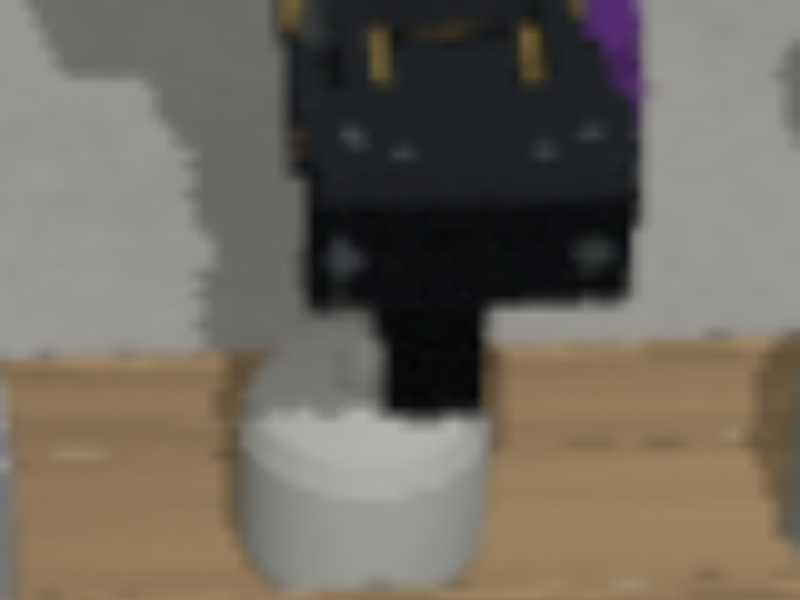

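```bash
python3 - <<'E'
from h import *
import pickle
tx=np.array([np.cos(np.radians(82.3)),np.sin(np.radians(82.3))])
c=pickle.load(open("w1.pkl","rb"))
for u,v in((257,247),(313,247),(285,247)):
    o,d=ray(c,u,v,1)
    for off in(10,0):
        k=(off-(o[:2]-[546.4,150.8])@tx)/(d[:2]@tx);print(u,off,(o+k*d).round(1))
im=cv2.imread("pics/w2.png");print(im.shape)
# tub size check in w2 at z=62 -> validates wrist cam height
c=pickle.load(open("w2.pkl","rb"));q=[pt(c,u,v,62,1)[:2] for u,v in((248,153),(318,153),(317,261),(251,261))]
print([np.linalg.norm(q[i]-q[i-1]).round(1) for i in range(4)],np.mean(q,0).round(1),np.degrees(np.arctan2(*(q[1]-q[0])[::-1])))
E
```

```text
257 10 [531.7 162.9 182.2]
257 0 [528.3 153.2 159.8]
313 10 [563.5 158.6 182.3]
313 0 [564.3 148.4 159.9]
285 10 [547.6 160.7 182.1]
285 0 [546.3 150.8 159.7]
(420, 560, 3)
[np.float64(110.9), np.float64(65.2), np.float64(110.9), np.float64(68.2)] [ 482.  -244.9] 13.918039105315545
```

Both views put the true fingertips about 32 mm higher than the reported TCP. In the first push the fingers therefore hit only the jar's lid and passed over the pot's dome. I'll back off into the gap and lower carefully, watching the force.

Request:
{"fn": "step_arm", "kwargs": {
  "plan": [
    [[15,-1,-2,0,-0.45],[30,-1,-2,0,-0.45],[42,-1,-2,0,-0.45],[42,-1,4,0,-0.45],[42,-1,10,0,-0.45],[42,-1,14,0,-0.45],[42,-1,17,0,-0.45],[42,-1,17,0,-0.45]]
  ]
}}

```text
t: 9.8
eef_pos: [546.4, 151.7, 9.6]
tcp_rot: [-3.14, 0.001, 1.439]
ft_force: [-0.3, 0.5, 0.0]
opening: 0.276
grip_force: 0.0
```

Request:
{"fn": "step_arm", "kwargs": {
  "plan": [
    [[0,0,2,0,-0.45],[0,0,4,0,-0.45],[0,0,5,0,-0.45],[0,0,6,0,-0.45],[0,0,6,0,-0.45]]
  ]
}}

```text
t: 10.22
eef_pos: [546.9, 152.2, 4.5]
tcp_rot: [-3.142, 0.0, 1.44]
ft_force: [0.4, 0.3, 0.3]
opening: 0.277
grip_force: 0.0
```

```bash
python3 - <<'E'
from h import *
p=env.state()["eef_pos"];print(cad(p));goto(*(C+54*ey-4*ex),2,82.65)
c=env.get_calibration("wrist");w=env.read_camera("wrist");cv2.imwrite("pics/w4.png",w)
E
```

```text
(np.float64(-3.3), np.float64(52.1))
t 10.22 pos [546.9 152.2   4.5] yaw 82.5 F [0.4 0.3 0.3] op 0.28 
MOVE 1.8 -0.7 2.5 turn -0.1
```

Reported z is 4.5, below the caddy floor, with no contact force. That confirms the bias. I'll keep lowering gently to find the floor.

Request:
{"fn": "step_arm", "kwargs": {
  "plan": [
    [[0,0,2,0,-0.45],[0,0,4,0,-0.45],[0,0,6,0,-0.45],[0,0,8,0,-0.45],[0,0,8,0,-0.45]]
  ]
}}

```text
t: 10.68
eef_pos: [546.7, 152.3, -3.9]
tcp_rot: [-3.141, 0.0, 1.44]
ft_force: [-0.2, 0.9, -0.6]
opening: 0.276
grip_force: 0.0
```

Request:
{"fn": "step_arm", "kwargs": {
  "plan": [
    [[0,0,2,0,-0.45],[0,0,4,0,-0.45],[0,0,6,0,-0.45],[0,0,6,0,-0.45]]
  ]
}}

```text
t: 11.02
eef_pos: [546.7, 152.3, -9.9]
tcp_rot: [-3.141, 0.0, 1.44]
ft_force: [1.1, -0.5, -0.0]
opening: 0.274
grip_force: 0.0
```

Request:
{"fn": "step_arm", "kwargs": {
  "plan": [
    [[-7,0,0,0,-0.45],[-12,0,0,0,-0.45],[-16,0,0,0,-0.45],[-20,0,0,0,-0.45],[-24,0,0,0,-0.45],[-28,0,0,0,-0.45],[-32,0,0,0,-0.45],[-36,0,0,0,-0.45]]
  ]
}}

```text
t: 11.68
eef_pos: [542.3, 116.2, -9.4]
tcp_rot: [3.141, 0.0, 1.44]
ft_force: [0.4, 1.3, 0.4]
opening: 0.274
grip_force: 0.6
```

Request:
{"fn": "step_arm", "kwargs": {
  "plan": [
    [[-4,0,0,0,-0.45],[-8,0,0,0,-0.45],[-12,0,0,0,-0.45],[-16,0,0,0,-0.45],[-20,0,0,0,-0.45],[-24,0,0,0,-0.45],[-28,0,0,0,-0.45],[-32,0,0,0,-0.45]]
  ]
}}

```text
t: 12.35
eef_pos: [538.0, 84.5, -9.4]
tcp_rot: [3.142, 0.0, 1.44]
ft_force: [0.0, 1.7, 0.7]
opening: 0.275
grip_force: 0.7
```

Request:
{"fn": "step_arm", "kwargs": {
  "plan": [
    [[-4,0,0,0,-0.45],[-8,0,0,0,-0.45],[-10,0,0,0,-0.45],[-10,0,0,0,-0.45],[-6,0,0,0,-0.45]]
  ]
}}

```text
t: 12.77
eef_pos: [537.1, 78.4, -9.5]
tcp_rot: [-3.141, 0.0, 1.439]
ft_force: [0.4, -0.4, -0.3]
opening: 0.271
grip_force: 0.0
```

```bash
python3 - <<'E'
from h import *
p=env.state()["eef_pos"];print(cad(p))
c=env.get_calibration("top");t=env.read_camera("top");cv2.imwrite("pics/top4.png",t)
goto(*p[:2],p[2]+175,82.65)
E
```

```text
(np.float64(-3.5), np.float64(-22.3))
t 12.82 pos [537.3  79.3  -9.5] yaw 82.49 F [-0.3  0.9  0.2] op 0.28 
MOVE -0.9 -0.0 -175.0 turn -0.2
```

Request:
{"fn": "step_arm", "kwargs": {
  "plan": [
    [[0,0,-40,0,-0.45],[0,0,-80,0,-0.45],[0,0,-120,0,-0.45],[0,0,-150,0,0],[-20,0,-150,0,1],[-60,0,-150,-7,1],[-100,0,-150,-14,1],[-140,0,-150,-21,1]]
  ]
}}

```text
t: 13.48
eef_pos: [519.9, -52.5, 140.8]
tcp_rot: [3.141, 0.0, 1.784]
ft_force: [0.5, -0.8, -1.0]
opening: 0.571
grip_force: 0.0
```

```bash
python3 - <<'E'
from h import *
goto(481.5,-244,140,104)
E
```

```text
t 13.48 pos [519.9 -52.5 140.8] yaw 102.23 F [ 0.5 -0.8 -1. ] op 0.57 
MOVE -179.0 -78.1 0.8 turn -1.8
```

Request:
{"fn": "step_arm", "kwargs": {
  "plan": [
    [[-172,-78,0,-1,1],[-172,-78,0,-1,1],[-172,-78,0,-1,1],[-172,-78,0,-1,1],[-172,-78,0,-1,1],[-172,-78,0,-1,1],[-172,-78,0,-1,1],[-172,-78,0,-1,1]]
  ]
}}

```text
t: 14.15
eef_pos: [479.1, -235.4, 140.5]
tcp_rot: [-3.141, -0.0, 1.795]
ft_force: [0.0, 0.3, -0.2]
opening: 0.998
grip_force: 0.0
```

```bash
python3 - <<'E'
from h import *
t=env.read_camera("top");c=env.get_calibration("top");h=cv2.cvtColor(t,cv2.COLOR_BGR2HSV);cv2.imwrite("pics/top5.png",t)
w=env.get_calibration("wrist");wi=env.read_camera("wrist");hw=cv2.cvtColor(wi,cv2.COLOR_BGR2HSV)
def big(m):
    n,l,s,_=cv2.connectedComponentsWithStats(m.astype(np.uint8));k=1+s[1:,4].argmax();return (l==k)
m=(hw[...,1]>55)&(hw[...,2]>70)&(hw[...,0]>18)&(hw[...,0]<32);m[:110]=0;m[270:]=0;m[:,:200]=0;m[:,370:]=0
r=cv2.minAreaRect(np.argwhere(big(m))[:,::-1].astype(np.float32));q=np.array([pt(w,*x,62,1)[:2] for x in cv2.boxPoints(r)])
print("tub",r,q.mean(0).round(1),[np.linalg.norm(q[i]-q[i-1]).round(0) for i in range(4)],[np.degrees(np.arctan2(*(q[i]-q[i-1])[::-1])).round(1) for i in range(4)])
# bright low-sat blobs in caddy interior
m=(h[...,1]<60);m[:212]=0;m[272:]=0;m[:,:168]=0;m[:,326:]=0
n,l,s,ce=cv2.connectedComponentsWithStats(cv2.morphologyEx(m.astype(np.uint8),cv2.MORPH_OPEN,np.ones((5,5))))
for i in range(1,n):
    if s[i,4]>200:print(s[i],ce[i].round(1),cad(pt(c,*ce[i],60)))
goto(481.5,-244,12,104)
E
```

```text
tub ((282.5, 212.0), (114.0, 75.0), 90.0) [ 479.  -243.3] [np.float64(111.0), np.float64(65.0), np.float64(111.0), np.float64(73.0)] [np.float64(100.7), np.float64(12.8), np.float64(-75.3), np.float64(-167.1)]
[235 212  91  14 860] [287.9 216.7] (np.float64(55.9), np.float64(-81.9))
[168 220  29  30 712] [181.8 234.3] (np.float64(-4.3), np.float64(129.7))
[ 262  232   57   31 1489] [291.2 246.8] (np.float64(-5.3), np.float64(-95.4))
[168 258  93  14 898] [205.9 266.2] (np.float64(-63.2), np.float64(71.1))
t 14.25 pos [ 479.4 -234.9  140.6] yaw 102.9 F [0.3 0.5 0.2] op 1.0 
MOVE -9.4 0.0 128.6 turn -1.1
```

The pot is now near y = -63, so the gap runs from about -33 to +97. Now I lower onto the tub lid and grip it.

Request:
{"fn": "step_arm", "kwargs": {
  "plan": [
    [[-9,1,40,-1,1],[-9,1,80,-1,1],[-9,1,105,-1,1],[-9,1,120,-1,1],[-9,1,128,-1,1],[-9,1,128,-1,1],[-9,1,128,-1,1]]
  ]
}}

```text
t: 14.83
eef_pos: [482.6, -244.1, 13.0]
tcp_rot: [3.141, 0.0, 1.813]
ft_force: [0.5, -0.2, 0.6]
opening: 0.996
grip_force: 0.0
```

Request:
{"fn": "step_arm", "kwargs": {
  "plan": [
    [[0,0,0,0,0.35],[0,0,0,0,0.2],[0,0,0,0,0],[0,0,0,0,-0.5],[0,0,0,0,-0.5],[0,0,0,0,-0.5],[0,0,0,0,-0.5],[0,0,0,0,-0.5]]
  ]
}}

```text
t: 15.5
eef_pos: [482.1, -244.7, 13.1]
tcp_rot: [3.142, 0.0, 1.812]
ft_force: [-2.6, 0.8, 7.1]
opening: 0.714
grip_force: 30.0
```

```bash
python3 - <<'E'
from h import *
goto(*(C+32*ey),110,82.65)
E
```

```text
t 15.5 pos [ 482.1 -244.7   13.1] yaw 103.82 F [-2.6  0.8  7.1] op 0.71 
MOVE 350.0 153.6 -96.9 turn 21.2
```

Gripped at 67.8 mm, which is the lid width. I lift and carry it over the gap.

Request:
{"fn": "step_arm", "kwargs": {
  "plan": [
    [[0,0,-15,0,-0.5],[0,0,-35,0,-0.5],[0,0,-60,0,-0.5],[0,0,-85,0,-0.5],[0,0,-97,0,-0.5],[20,9,-97,3,-0.5],[45,20,-97,8,-0.5],[75,33,-97,13,-0.5]]
  ]
}}

```text
t: 16.17
eef_pos: [496.1, -163.8, 109.6]
tcp_rot: [3.141, 0.0, 1.579]
ft_force: [0.5, -0.2, -4.0]
opening: 0.711
grip_force: 30.0
```

```bash
python3 - <<'E'
from h import *
goto(*(C+32*ey),110,82.65)
E
```

```text
t 16.17 pos [ 496.1 -163.8  109.6] yaw 90.46 F [ 0.5 -0.2 -4. ] op 0.71 
MOVE 295.2 53.9 -0.4 turn 7.8
```

Request:
{"fn": "step_arm", "kwargs": {
  "plan": [
    [[35,6,0,4,-0.5],[72,13,0,8,-0.5],[110,20,0,8,-0.5],[148,27,0,8,-0.5],[186,34,0,8,-0.5],[220,40,0,8,-0.5],[250,46,0,8,-0.5],[270,49,0,8,-0.5]]
  ]
}}

```text
t: 16.83
eef_pos: [541.3, 109.6, 109.3]
tcp_rot: [-3.141, -0.0, 1.447]
ft_force: [-0.6, -0.7, -4.0]
opening: 0.713
grip_force: 30.0
```

```bash
python3 - <<'E'
from h import *
goto(*(C+32*ey),110,82.65)
E
```

```text
t 16.83 pos [541.3 109.6 109.3] yaw 82.9 F [-0.6 -0.7 -4. ] op 0.71 
MOVE 22.9 3.5 -0.7 turn 0.3
```

Request:
{"fn": "step_arm", "kwargs": {
  "plan": [
    [[10,2,0,0.2,-0.5],[19,3,0,0.2,-0.5],[19,3,0,0.2,-0.5],[19,3,0,0.2,-0.5]]
  ]
}}

```text
t: 17.17
eef_pos: [546.6, 124.7, 109.3]
tcp_rot: [-3.141, 0.0, 1.442]
ft_force: [-0.4, -1.0, -3.9]
opening: 0.718
grip_force: 30.0
```

```bash
python3 - <<'E'
from h import *
p=env.state()["eef_pos"];print(cad(p));goto(*(C+32*ey),110,82.65)
w=env.get_calibration("wrist");wi=env.read_camera("wrist");hw=cv2.cvtColor(wi,cv2.COLOR_BGR2HSV);cv2.imwrite("pics/w5.png",wi)
zt=p[2]-13+62
m=((hw[...,1]>55)&(hw[...,0]>19)&(hw[...,0]<32)&(hw[...,2]>70)).astype(np.uint8);m[:100]=0;m[300:]=0;m[:,:200]=0;m[:,370:]=0
m=cv2.morphologyEx(m,cv2.MORPH_OPEN,np.ones((5,5)))
n,l,s,ce=cv2.connectedComponentsWithStats(m);k=1+s[1:,4].argmax();print("tub",s[k])
x,y,ww,hh=s[k][:4]
print("front edge of lid cad:",cad(pt(w,x,y+3,zt,1)),cad(pt(w,x+ww/2,y,zt,1)),cad(pt(w,x+ww,y+3,zt,1)))
# jar: low saturation blob above the tub
g=(hw[...,1]<40).astype(np.uint8);g[:,:245]=0;g[:,335:]=0;g[220:]=0
n,l,s,ce=cv2.connectedComponentsWithStats(cv2.morphologyEx(g,cv2.MORPH_OPEN,np.ones((7,7))))
for i in range(1,n):
    if s[i,4]>500:print("grey",s[i],ce[i].round(1),cad(pt(w,*ce[i],71,1)))
# wood edges along a row
for r in (100,130,150):
    o=np.where((hw[r,:,1]>70)&(hw[r,:,0]<20))[0];o=o[(o>180)&(o<400)]
    if len(o):print("wood row",r,o.min(),o.max(),cad(pt(w,o.min(),r,34,1)),cad(pt(w,o.max(),r,34,1)))
E
```

```text
(np.float64(-0.1), np.float64(24.8))
t 17.17 pos [546.6 124.7 109.3] yaw 82.62 F [-0.4 -1.  -3.9] op 0.72 
MOVE 7.2 0.1 -0.7 turn -0.0
tub [  217   169   136   131 16715]
front edge of lid cad: (np.float64(-32.9), np.float64(81.4)) (np.float64(0.0), np.float64(82.5)) (np.float64(33.0), np.float64(81.3))
grey [ 245    0   90   42 3476] [292.  21.] (np.float64(5.3), np.float64(178.2))
grey [ 245   48   74   76 4639] [280.4  85.4] (np.float64(-3.2), np.float64(128.9))
grey [245 160  85   9 647] [287.5 163.8] (np.float64(1.9), np.float64(70.6))
wood row 100 228 343 (np.float64(-48.0), np.float64(120.3)) (np.float64(49.2), np.float64(120.2))
wood row 130 229 342 (np.float64(-47.7), np.float64(94.5)) (np.float64(48.8), np.float64(94.3))
wood row 150 229 342 (np.float64(-48.2), np.float64(77.1)) (np.float64(49.3), np.float64(77.0))
```

The caddy is centred under the tub at x ≈ 0, with the lid front at y = 82.5 and the jar edge at about 98. I shift by +6.5 mm and lower.

Request:
{"fn": "step_arm", "kwargs": {
  "plan": [
    [[6.5,0.5,0,0,-0.5],[6.5,0.5,10,0,-0.5],[6.5,0.5,25,0,-0.5],[6.5,0.5,40,0,-0.5],[6.5,0.5,53,0,-0.5],[6.5,0.5,63,0,-0.5],[6.5,0.5,70,0,-0.5],[6.5,0.5,70,0,-0.5]]
  ]
}}

```text
t: 17.88
eef_pos: [547.4, 131.3, 38.0]
tcp_rot: [-3.139, 0.001, 1.442]
ft_force: [-0.0, 0.7, -3.6]
opening: 0.715
grip_force: 30.0
```

Request:
{"fn": "step_arm", "kwargs": {
  "plan": [
    [[0,0,4,0,-0.5],[0,0,8,0,-0.5],[0,0,12,0,-0.5],[0,0,15,0,-0.5],[0,0,17,0,-0.5],[0,0,18,0,-0.5],[0,0,18,0,-0.5]]
  ]
}}

```text
t: 18.47
eef_pos: [548.0, 131.7, 21.4]
tcp_rot: [-3.141, 0.0, 1.442]
ft_force: [0.3, 0.3, -3.9]
opening: 0.712
grip_force: 30.0
```

```bash
python3 - <<'E'
from h import *
p=env.state()["eef_pos"];print(cad(p));goto(*(C+32*ey),18,82.65)
E
```

```text
(np.float64(0.4), np.float64(31.9))
t 18.47 pos [548.  131.7  21.4] yaw 82.62 F [ 0.3  0.3 -3.9] op 0.71 
MOVE 0.1 -0.4 3.4 turn -0.0
```

No contact yet, since the force still equals the tub's weight. I lower by a few more 1 mm steps.

Request:
{"fn": "step_arm", "kwargs": {
  "plan": [
    [[0,0,1,0,-0.5],[0,0,2,0,-0.5],[0,0,3,0,-0.5],[0,0,3,0,-0.5]]
  ]
}}

```text
t: 18.8
eef_pos: [548.0, 131.6, 18.4]
tcp_rot: [-3.141, 0.0, 1.442]
ft_force: [-0.4, 0.3, -3.3]
opening: 0.715
grip_force: 30.0
```

Request:
{"fn": "step_arm", "kwargs": {
  "plan": [
    [[0,0,0.5,0,-0.5],[0,0,1,0,-0.5],[0,0,1,0,-0.5]]
  ]
}}

```text
t: 19.05
eef_pos: [548.1, 131.7, 18.1]
tcp_rot: [3.141, 0.0, 1.442]
ft_force: [-2.0, -0.5, 4.2]
opening: 0.713
grip_force: 30.0
```

The floor is touched (Fz went from -3.3 to +4.2 N). I release and retreat upward.

Request:
{"fn": "step_arm", "kwargs": {
  "plan": [
    [[0,0,0,0,0.6],[0,0,0,0,0.8],[0,0,0,0,0.9],[0,0,0,0,0.9],[0,0,0,0,0.9]]
  ]
}}

```text
t: 19.47
eef_pos: [548.1, 131.6, 17.5]
tcp_rot: [3.141, 0.0, 1.442]
ft_force: [-0.3, -0.1, 0.1]
opening: 0.939
grip_force: 0.0
```

Request:
{"fn": "step_arm", "kwargs": {
  "plan": [
    [[0,0,-10,0,0.9],[0,0,-40,0,0.9],[0,0,-80,0,0.9],[0,0,-120,0,0.9],[0,0,-150,0,0.9],[-40,0,-150,0,0.9],[-80,0,-150,0,0.9],[-120,0,-150,0,0.9]]
  ]
}}

```text
t: 20.13
eef_pos: [532.3, 11.8, 169.0]
tcp_rot: [3.14, 0.0, 1.444]
ft_force: [0.7, 0.4, 0.0]
opening: 0.949
grip_force: 0.0
```

Request:
{"fn": "step_arm", "kwargs": {
  "plan": [
    [[-40,0,0,0,0.9],[-80,0,0,0,0.9],[-120,0,0,0,0.9],[-160,0,0,0,0.9],[-200,0,0,0,0.9],[-200,0,0,0,0.9],[-200,0,0,0,0.9]]
  ]
}}

```text
t: 20.72
eef_pos: [506.5, -187.4, 168.1]
tcp_rot: [3.141, 0.0, 1.438]
ft_force: [0.8, 0.3, 0.9]
opening: 0.949
grip_force: 0.0
```

```bash
python3 - <<'E'
from h import *
s=env.state();print(s["eef_pos"].round(1),s["opening"],s["ft_force"].round(1))
t=env.read_camera("top");c=env.get_calibration("top");cv2.imwrite("pics/top6.png",t);h=cv2.cvtColor(t,cv2.COLOR_BGR2HSV)
m=(h[...,1]>55)&(h[...,1]<100)&(h[...,0]>18)&(h[...,2]>90);m[:205]=0;m[280:]=0;m[:,:160]=0;m[:,335:]=0
m=cv2.morphologyEx(m.astype(np.uint8),cv2.MORPH_OPEN,np.ones((5,5)));n,l,st,ce=cv2.connectedComponentsWithStats(m);k=1+st[1:,4].argmax()
b=cv2.minAreaRect(np.argwhere(l==k)[:,::-1].astype(np.float32));q=np.array([pt(c,*x,67)[:2] for x in cv2.boxPoints(b)])
print("tub",cad(q.mean(0)),[np.linalg.norm(q[i]-q[i-1]).round(0) for i in range(4)],b)
m=(h[...,1]<55);m[:212]=0;m[272:]=0;m[:,:168]=0;m[:,326:]=0
n,l,st,ce=cv2.connectedComponentsWithStats(cv2.morphologyEx(m.astype(np.uint8),cv2.MORPH_OPEN,np.ones((5,5))))
for i in range(1,n):
    if st[i,4]>200:print(st[i],ce[i].round(1),cad(pt(c,*ce[i],65)))
A=cv2.imread("pics/top.png")
print("bystander diff",[int(np.abs(t[v-20:v+20,u-20:u+20].astype(int)-A[v-20:v+20,u-20:u+20]).mean()) for u,v in((217,145),(328,130),(427,165))])
sc=env.read_camera("scene");cv2.imwrite("pics/scene6.png",sc)
E
```

```text
[ 506.5 -187.4  168.1] 0.9488958061954544 [0.8 0.3 0.9]
tub (np.float64(0.3), np.float64(33.3)) [np.float64(111.0), np.float64(68.0), np.float64(113.0), np.float64(67.0)] ((228.3575439453125, 236.8534393310547), (55.11654281616211, 33.13273620605469), 6.009006023406982)
[235 212  91  14 858] [287.9 216.7] (np.float64(55.0), np.float64(-82.1))
[168 220  29  30 704] [181.7 234.3] (np.float64(-4.9), np.float64(128.6))
[ 262  232   57   31 1488] [291.2 246.8] (np.float64(-5.8), np.float64(-95.4))
[168 258  92  14 887] [205.5 266.2] (np.float64(-63.6), np.float64(71.0))
bystander diff [19, 14, 48]
```

```bash
python3 - <<'E'
from h import *
a=cv2.imread("pics/scene.png").astype(int);b=cv2.imread("pics/scene6.png").astype(int)
print([int(np.abs(a[v-25:v+25,u-25:u+25]-b[v-25:v+25,u-25:u+25]).mean()) for u,v in((360,268),(240,275),(132,280),(450,300))])
E
```

```text
[3, 3, 3, 3]
```

The bystanders are unmoved: their scene differences are at noise level. The tub is flat at (0.3, 33) in the row, so I hand the job in.

```bash
python3 -c "
from cell import env
print(env.job_done())"
```

```text
the job is handed in; nothing more can be done
None
```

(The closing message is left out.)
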